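Put the medicine bottle up on the narrow top step of the bottle stand

TASK

Tidy away the amber medicine bottle with the plain black screw cap: stand it upright on the upper step of the white two-step stand, with its whole base on the step, set down gently and let go. The slimmer dropper bottle with the rubber bulb on top stays where it is on the desk.

Things in the scene. Friction and masses are not known exactly. Their poses are not given: they have to be found in the camera images.
- bottle_mid (a point): the amber medicine bottle with a plain flat black screw cap, standing loose on the desk; round, diameter 46 mm, 108 mm high with its cap, about 160 g; rigid, and it can be gripped firmly across its 46 mm at or a little above mid-height (a grip 64 mm above its underside holds well; lower grips may bring the gripper's body down on the cap, whose top is at 108 mm). This point is on its axis, half-way up, 54 mm above its underside; its z axis is the bottle's axis, up.
- dropper_mid (a point): the dropper bottle, a bystander to be left alone, standing on the desk: brown, printed label, tapering to a black rubber bulb; diameter 33 mm, 102 mm high. This point is on its axis, half-way up, 51 mm above its underside. It and the medicine bottle stand on opposite sides, and which stands left and which right varies.
- upper_step (a point): centre of the top surface of the upper (rear) step of the fixed white stand. The step is level, 90 mm above the desk, 70 mm deep along this point's x axis (which points to the back of the stand) and 240 mm long along its y axis (z up). It is empty and has no rim. In front of it (to -x) is the lower step, also 70 mm deep, 45 mm above the desk, on which stand two vials and a temperature logger, none higher than the upper step.
Not all that is in view belongs to the job. Leave any purple look-alike of the part that bears bottle_mid alone. What is shaped like the part that bears dropper_mid but green is not meant.

How it is judged:
At the end, for the whole second after the job is handed in: The medicine bottle stands upright (within 10 degrees), at rest and released, on the upper step: its axis within 18 mm of the step's centre line front to back and within 103 mm of its middle along the length. The dropper bottle stands upright within 30 mm of where it was (x of bottle_mid in the frame of upper_step between -0.018 and 0.018 m and y of bottle_mid in the frame of upper_step between -0.103 and 0.103 m and z of bottle_mid in the frame of upper_step between 0.048 and 0.06 m and angle between each of bottle_mid, dropper_mid's own z axis and vertical below 0.17 rad and linear speed of bottle below 0.02 m/s and distance of dropper_mid from where it was at the start of the episode below 0.03 m); the robot touches nothing.
It fails at once if the medicine bottle was dropped or banged onto the stand (more than 40 N between them) (contact force between bottle and stand above 40 N).
It fails at once if the dropper bottle was knocked over (angle between dropper_mid's own z axis and vertical above 0.6 rad).
It also fails if it takes over 35 s, if anything falls off the work surface, if the arm or the gripper's body presses on something with over 40 N, if the wrist force passes 120 N, or if a joint passes its speed limit or range.

ROBOT

A 6-joint arm with a two-finger parallel gripper is mounted at the origin on a cart in front of the work surface, level with it; the furniture and walls round the work are solid. World frame = base frame: x ahead of the robot, y to its left, z up, the work surface at z = 0. Lengths are in m, angles in rad, forces in N, time in s.
With the tool pointing down it reaches from about 0.25 to 0.725 m from the base axis. Payload 4 kg.
Tool frame: the origin (TCP) lies on the centre line of the jaws, within the pads' length; the fingertips stand 22 mm ahead of it and the grasp point (between the pads) lies 3 mm ahead of it; z points along the fingers, y is the line along which they close (so a half turn about z gives the same grasp; the last joint's range is limited). The gripper opens to 85 mm and grips with 20 to 120 N. Pads are 22 mm wide; open, the fingers measure 114 mm over their backs; the gripper's body (76 mm by 85 mm) begins 54 mm behind the grasp point. The pads swing forward as they close: fully open they stand 13 mm farther back than shut.
Start: joints at [-1.145, 0.241, 0.005, 1.335, 0, 1.571], TCP at [0.207, -0.455, 0.253] pointing down, gripper open.
Joint ranges: [-2.72, 2.72], [-1.05, 1.87], [-1.09, 1.28], [-1.99, 2.15], [-1.42, 1.44], [-3.14, 3.14]. Speed limits (rad/s): [2.79, 2.79, 3.14, 3.14, 3.14, 3.14].

INTERFACE

Orientations are given as a unit quaternion [x, y, z, w].
In Python, from workcell import bot gives the robot as it stands.
- The arm moves only by the shell command python3 -m inch 'ROWS'. ROWS is JSON, one flat list of numbers, 7 for each row, row after row: the shift along the world's x, y, z in mm, then the turn, a rotation vector about the world's x, y, z in rad, then the opening in per cent of the stroke, from 0 (shut) to 100 (fully open). A call has 1 to 8 rows; each row is the pose to reach, as a shift and turn from the pose commanded when the call began; what a row does not reach only later rows make up. A row lasts 1/12 s, in which the tool goes at most 41.7 mm and 7.16 degrees, less where a joint would pass 70% of its speed; a pose out of reach is approached as far as the arm can. A call with a gripper value outside its range is refused whole. The fingers move at their own pace and stop on an object; the grip force is fixed at half the most. Time passes only in rows, so rows that repeat a pose let the fingers close. It gives the time, the measured TCP pose, the force, the opening and the grip force at its end, in the units of the state.
- bot.get_obs(): the state, without advancing time (a new reading comes with each control period).
- bot.camera(name): name is "side" or "top" or "wrist"; returns the picture (480x640x3 uint8, blue, green, red); there is no depth.
- bot.camera_info(name): a dict with "intrinsics" (3x3 intrinsics, pixels), "distortion" ([k1, k2, p1, p2, k3] as OpenCV has them; the pictures are not rectified), "camera_from_world" (4x4, takes a point from world to camera coordinates); the wrist camera has in their place "hand_eye" (4x4, takes a point from camera to tool coordinates, whose origin is the TCP and whose axes are the flange's). Camera axes: x right, y down, z forward; pixel columns grow to the right and rows downward; lengths in m; the calibration is good to about 2 mm. A picture is of the moment at which its call begins: read the wrist's pose just before it. camera_info takes no time and is no camera call.
- bot.job_done(): hands the job in; it is judged then, once.
Trained networks look in the newest picture that a camera, given by its name, has taken for a name from the list of things; names that differ only in an ending like _2 or _b are one class to them, and where a whole thing is asked for, a point or a joint stands for the part that bears it (a point fixed in the world has none). Each returns a list of dicts, best first, with "confidence" (0 to 1); they miss things now and then, are a little off and sometimes report something else, mostly with a low value. They report only what shows in the picture. A call takes as long as a camera call. They do not tell look-alikes from the thing itself.
- bot.silhouettes(camera, target): "mask" (480x640 bool, what is visible of it) and "uv" ([column, row] in pixels, amid what is visible of it).
- bot.spot_point(camera, target): "uv" ([column, row] in pixels: a listed point, or the origin of a listed thing).
The state is a dict: "clock": time; "joint_pos": joint angles; "joint_vel": joint speeds; "tau": joint torques, N m; "eef_pos": TCP position; "tool_rot": TCP orientation; "ft_force": force on the tool from outside, world axes, zero at the start; "ft_torque": the same for the moment, N m; "grip_width": finger opening in m; "grasp_force": force on a finger pad.
Only numpy, scipy, OpenCV 4.12 (cv2) and the standard library are available. Lean on these libraries where they do the work, as an engineer would, in place of code of your own. Each camera call takes 0.05 s, during which the arm holds its last target. There are 200 camera calls.

## Working session

There is one attempt and no reset: what is moved stays moved. The work goes in short steps, Python scripts to look and compute and a shell command to move; the robot and the scene stay as the last step left them, time stands still between calls to the robot, and variables do not carry over. Pictures are saved under pics/ and viewed, at most 10 in all, crops included, and the job is handed in when it is done.

```bash
mkdir -p pics; cat > h.py <<'E'
import numpy as np, cv2
from workcell import bot
def ray(cam,uv):
    i=bot.camera_info(cam);K=np.array(i["intrinsics"]);d=np.array(i["distortion"]);T=np.array(i["camera_from_world"])
    p=cv2.undistortPoints(np.array([[uv]],float),K,d)[0,0]
    R=T[:3,:3];return -R.T@T[:3,3], R.T@np.array([p[0],p[1],1])
def atz(cam,uv,z):
    o,d=ray(cam,uv);return o+d*(z-o[2])/d[2]
def tri(rs):
    A=0;b=0
    for o,d in rs:
        d=d/np.linalg.norm(d);P=np.eye(3)-np.outer(d,d);A=A+P;b=b+P@o
    return np.linalg.solve(A,b)
E
python3 - <<'E'
from h import *
np.set_printoptions(precision=4,suppress=True)
for c in("top","side"):
    cv2.imwrite(f"pics/{c}.png",bot.camera(c))
    T=np.array(bot.camera_info(c)["camera_from_world"]);print(c,-T[:3,:3].T@T[:3,3])
    for t,z in(("bottle_mid",.054),("dropper_mid",.051),("upper_step",.09)):
        for r in bot.spot_point(c,t):print(c,t,np.array(r["uv"]),round(r["confidence"],2),atz(c,r["uv"],z))
print(bot.get_obs())
E
```

```text
top [ 0.5047 -0.0292  0.9928]
top bottle_mid [452.1 325.4] 0.66 [ 0.434  -0.2152  0.054 ]
top bottle_mid [426.1 275.4] 0.65 [ 0.5156 -0.1758  0.054 ]
top dropper_mid [210.8 277.1] 0.9 [0.5218 0.1735 0.051 ]
top dropper_mid [226.9 324.3] 0.69 [0.4448 0.1483 0.051 ]
top upper_step [304.  170.3] 0.61 [0.6855 0.0156 0.09  ]
side [0.2411 0.6318 0.6938]
side bottle_mid [414.8 223.1] 0.64 [ 0.4331 -0.2201  0.054 ]
side bottle_mid [362.7 224.4] 0.61 [ 0.5196 -0.1739  0.054 ]
side dropper_mid [275.1 353.6] 0.96 [0.5208 0.1661 0.051 ]
side dropper_mid [324.8 358.3] 0.56 [0.4524 0.1428 0.051 ]
side upper_step [232.6 242.7] 0.76 [0.6825 0.0141 0.09  ]
{'clock': 0.4, 'joint_pos': array([-1.145 ,  0.2408,  0.0048,  1.3352,  0.    ,  1.5708]), 'joint_vel': array([-0.0003, -0.0001,  0.001 , -0.0004, -0.0002, -0.0014]), 'tau': array([  0.0004, -37.1781,  25.233 ,   0.0053,   0.    ,   0.    ]), 'eef_pos': array([ 0.2065, -0.4553,  0.2532]), 'tool_rot': array([ 0.9774,  0.2113, -0.    , -0.0002]), 'ft_force': array([0.2775, 0.7631, 0.1471]), 'ft_torque': array([0.0076, 0.0843, 0.0263]), 'grasp_force': 0.0, 'grip_width': 0.08529482144593309}
```

View pics/top.png

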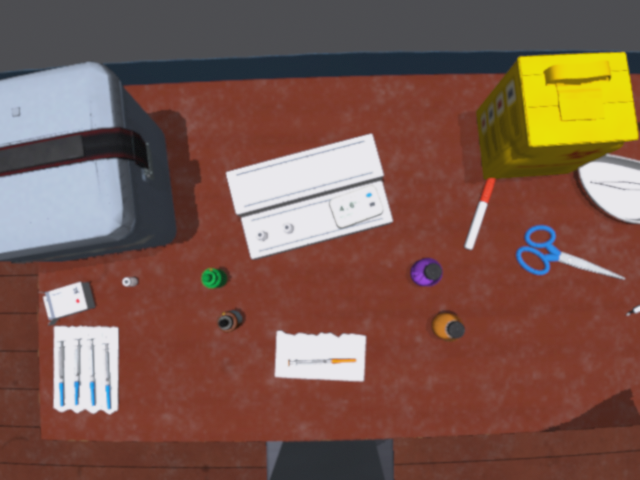

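View pics/side.png

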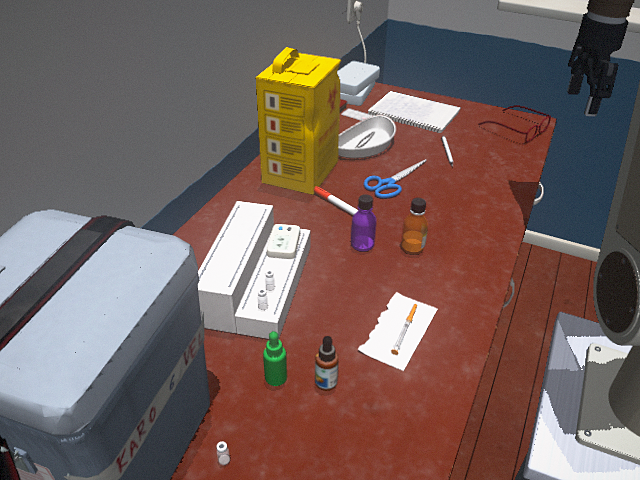

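The top view shows the amber bottle at about (449,326), the purple look-alike at (426,272), the dropper at (230,320) and the upper step at about (228..383, 136..212). The side view agrees, with amber at (415,228) and the dropper at (326,365).

```bash
python3 - <<'E'
from h import *
np.set_printoptions(precision=4,suppress=True)
for n,a,b in(("amber",(452.1,325.4),(414.8,223.1)),("purple",(426.1,275.4),(362.7,224.4)),("drop",(226.9,324.3),(324.8,358.3)),("step",(304,170.3),(232.6,242.7))):
    print(n,tri([ray("top",a),ray("side",b)]))
for uv in((228,172),(373,136),(383,174),(238,212)):print(atz("top",uv,.09))
im=cv2.imread("pics/top.png")[120:270,215:405]
cv2.imwrite("pics/crop.png",cv2.resize(im,None,fx=4,fy=4,interpolation=cv2.INTER_CUBIC))
E
```

```text
amber [ 0.4331 -0.2149  0.0575]
purple [ 0.5177 -0.1751  0.0538]
drop [0.4476 0.1478 0.0587]
step [0.6839 0.0148 0.0904]
[0.6865 0.1361 0.09  ]
[ 0.7377 -0.0949  0.09  ]
[ 0.6761 -0.1085  0.09  ]
[0.6222 0.1208 0.09  ]
```

View pics/crop.png

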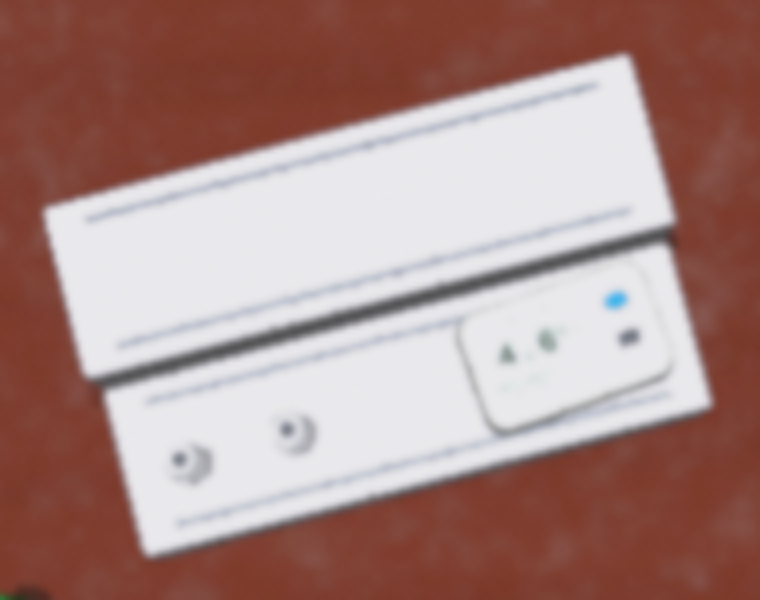

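The crop shows the upper step's corners at crop pixels (45,207), (630,53), (677,225) and (90,378), and nothing stands on it. I'm moving near the bottle to check with the wrist camera.

```bash
python3 -m inch '[15,16,0,0,0,0,100, 45,47,0,0,0,0,100, 73,78,0,0,0,0,100, 101,108,0,0,0,0,100, 130,138,0,0,0,0,100, 158,168,0,0,0,0,100, 180,191,0,0,0,0,100, 190,202,0,0,0,0,100]'
python3 - <<'E'
from h import *
np.set_printoptions(precision=4,suppress=True)
from scipy.spatial.transform import Rotation as Ro
c=np.array([atz("top",(u/4+215,v/4+120),.09) for u,v in((45,207),(630,53),(677,225),(90,378))])
print(c.mean(0),np.linalg.norm(np.diff(c,axis=0),axis=1),[np.degrees(np.arctan2(*d[1::-1])) for d in(c[0]-c[1],c[0]-c[3])])
o=bot.get_obs();im=bot.camera("wrist");cv2.imwrite("pics/w.png",im)
i=bot.camera_info("wrist");H=np.array(i["hand_eye"]);R=Ro.from_quat(o["tool_rot"]).as_matrix()
print(o["eef_pos"],H)
for r in bot.spot_point("wrist","bottle_mid"):
    p=cv2.undistortPoints(np.array([[r["uv"]]],float),np.array(i["intrinsics"]),np.array(i["distortion"]))[0,0]
    d=R@H[:3,:3]@np.array([p[0],p[1],1]);q=o["eef_pos"]+R@H[:3,3]
    print(r["uv"],r["confidence"],q+d*(.054-q[2])/d[2])
E
```

```text
clock: 1.07
eef_pos: [0.3988, -0.2505, 0.2534]
tool_rot: [0.977, 0.213, 0.001, -0.0]
ft_force: [-0.3, -1.2, -0.3]
grip_width: 0.0852
grasp_force: 0.0
[0.68  0.014 0.09 ] [0.2396 0.0715 0.2383] [np.float64(103.31274973256964), np.float64(14.092099034576767)]
[ 0.3988 -0.2505  0.2534] [[ 0.0006 -0.9461 -0.3239  0.0829]
 [ 1.      0.0005  0.0003  0.0001]
 [-0.0002 -0.3239  0.9461 -0.1209]
 [ 0.      0.      0.      1.    ]]
[296.6, 160.7] 0.76 [ 0.4279 -0.2133  0.054 ]
[303.4, 27.5] 0.63 [ 0.5192 -0.1789  0.054 ]
```

View pics/w.png

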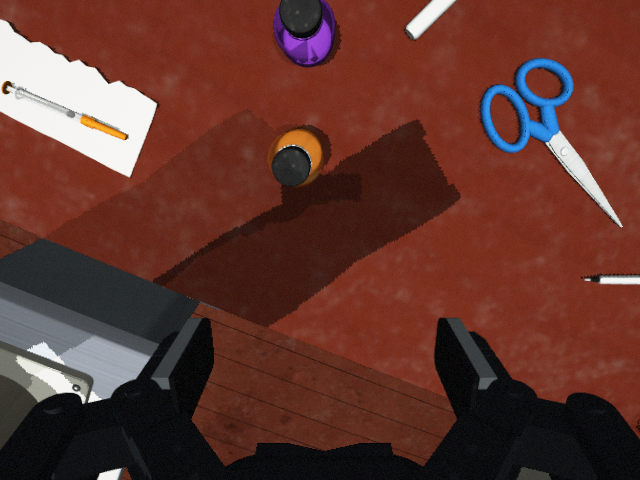

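The wrist view shows the amber bottle's cap at (291,166), upright and apart from purple at (305,30). The jaws close left to right in the image, clear of purple. I'll centre over the bottle and go down.

```bash
python3 -m inch '[17,18,0,0,0,0,100, 33,35,0,0,0,0,100, 34,37,-15,0,0,0,100, 34,37,-40,0,0,0,100, 34,37,-65,0,0,0,100, 34,37,-85,0,0,0,100, 34,37,-95,0,0,0,100, 34,37,-95,0,0,0,100]'
python3 - <<'E'
from h import *
cv2.imwrite("pics/w2.png",bot.camera("wrist"))
E
```

```text
clock: 1.83
eef_pos: [0.428, -0.2164, 0.1556]
tool_rot: [0.978, 0.211, -0.002, -0.002]
ft_force: [-0.9, -0.6, -0.0]
grip_width: 0.0855
grasp_force: 0.0
```

View pics/w2.png

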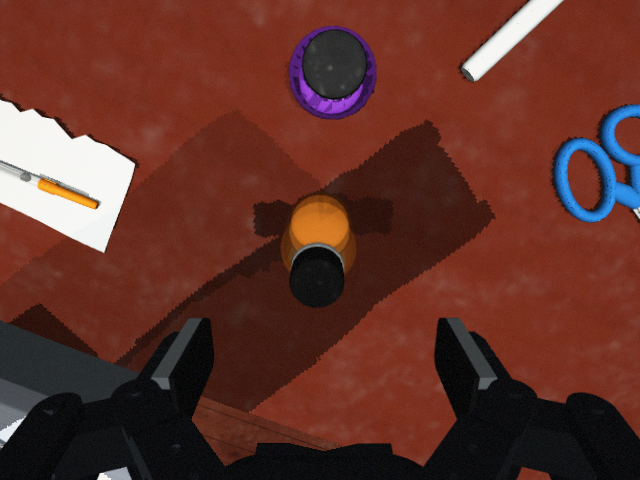

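The cap top centre is at about (317,278), laterally centred between the fingers. Next I compute the remaining offset.

```bash
python3 - <<'E'
from h import *
from scipy.spatial.transform import Rotation as Ro
o=bot.get_obs();i=bot.camera_info("wrist");H=np.array(i["hand_eye"]);R=Ro.from_quat(o["tool_rot"]).as_matrix()
p=cv2.undistortPoints(np.array([[[317,279.]]]),np.array(i["intrinsics"]),np.array(i["distortion"]))[0,0]
d=R@H[:3,:3]@np.array([p[0],p[1],1]);q=o["eef_pos"]+R@H[:3,3]
t=q+d*(.108-q[2])/d[2];print(o["eef_pos"],t,t-o["eef_pos"],R.T@(t-o["eef_pos"]))
E
```

```text
[ 0.42898943 -0.21679518  0.15720066] [ 0.4327289 -0.211656   0.108    ] [ 0.00373947  0.00513918 -0.04920066] [ 0.00563825 -0.00303008  0.0491948 ]
```

```bash
python3 -m inch '[2,3,-20,0,0,0,100, 2,3,-45,0,0,0,100, 2,3,-70,0,0,0,100, 2,3,-85,0,0,0,100, 2,3,-91,0,0,0,100, 2,3,-91,0,0,0,100]'; python3 -m inch '[0,0,0,0,0,0,45, 0,0,0,0,0,0,40, 0,0,0,0,0,0,30, 0,0,0,0,0,0,20, 0,0,0,0,0,0,20, 0,0,0,0,0,0,20, 0,0,0,0,0,0,20, 0,0,0,0,0,0,20]'
```

```text
clock: 2.38
eef_pos: [0.432, -0.2137, 0.067]
tool_rot: [0.978, 0.211, -0.001, -0.0]
ft_force: [0.5, -0.2, 0.2]
grip_width: 0.0859
grasp_force: 0.0
clock: 3.05
eef_pos: [0.4333, -0.2134, 0.0688]
tool_rot: [0.977, 0.211, 0.001, 0.0]
ft_force: [-1.0, 1.0, 6.0]
grip_width: 0.0447
grasp_force: 59.2
```

```bash
python3 -m inch '[0,0,8,0,0,0,20, 0,0,28,0,0,0,20, 0,0,53,0,0,0,20, 0,0,80,0,0,0,20, 0,0,107,0,0,0,20, 0,0,128,0,0,0,20, 0,0,135,0,0,0,20, 0,0,135,0,0,0,20]'
python3 - <<'E'
from h import *
cv2.imwrite("pics/s2.png",bot.camera("side")[100:400,150:550]); cv2.imwrite("pics/t2.png",bot.camera("top"))
E
```

```text
clock: 3.72
eef_pos: [0.4337, -0.214, 0.2046]
tool_rot: [0.977, 0.211, 0.002, 0.002]
ft_force: [0.4, -0.5, -3.8]
grip_width: 0.0449
grasp_force: 60.4
```

View pics/s2.png

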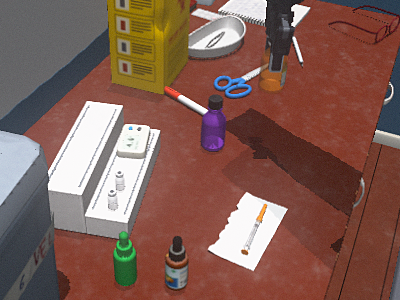

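The bottle hangs upright in the jaws at crop (272,75), and purple still stands at (213,125). I'm carrying it over to the step.

```bash
python3 -m inch '[8,7,2,0,0,0,20, 26,24,2,0,0,0,20, 48,44,2,0,0,0,20, 70,64,2,0,0,0,20, 92,84,2,0,0,0,20, 114,104,2,0,0,0,20, 136,125,2,0,0,0,20, 155,142,2,0,0,0,20]'; python3 -m inch '[20,18,0,0,0,0,20, 40,37,0,0,0,0,20, 60,55,0,0,0,0,20, 78,71,0,0,0,0,20, 88,80,0,0,0,0,20, 93,85,0,0,0,0,20, 94,86,0,0,0,0,20, 94,86,0,0,0,0,20]'
python3 - <<'E'
from h import *
cv2.imwrite("pics/t3.png",bot.camera("top")[60:300,160:480])
cv2.imwrite("pics/s3.png",bot.camera("side")[100:400,150:550])
E
```

```text
clock: 4.48
eef_pos: [0.5882, -0.0687, 0.202]
tool_rot: [0.977, 0.212, -0.002, -0.001]
ft_force: [-0.4, -1.3, -2.6]
grip_width: 0.0449
grasp_force: 60.4
clock: 5.15
eef_pos: [0.6809, 0.0151, 0.2026]
tool_rot: [0.977, 0.212, -0.002, -0.0]
ft_force: [0.9, 0.8, -3.4]
grip_width: 0.0447
grasp_force: 60.4
```

View pics/s3.png

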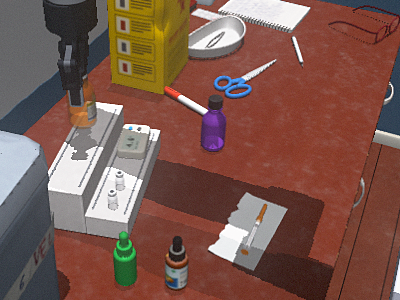

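The bottle is above the upper step at crop (85,105). I'll lower it, slowly near the end.

```bash
python3 -m inch '[0,0,-8,0,0,0,20, 0,0,-18,0,0,0,20, 0,0,-27,0,0,0,20, 0,0,-33,0,0,0,20, 0,0,-37,0,0,0,20, 0,0,-39,0,0,0,20, 0,0,-40,0,0,0,20, 0,0,-40,0,0,0,20]';  python3 -m inch '[0,0,-1,0,0,0,20, 0,0,-2,0,0,0,20, 0,0,-2,0,0,0,20]'; python3 -m inch '[0,0,-1,0,0,0,20, 0,0,-1,0,0,0,20]'
```

```text
clock: 5.92
eef_pos: [0.6816, 0.0146, 0.1642]
tool_rot: [0.977, 0.211, -0.0, 0.0]
ft_force: [0.5, 0.3, -2.9]
grip_width: 0.045
grasp_force: 60.4
clock: 6.17
eef_pos: [0.6816, 0.0147, 0.1625]
tool_rot: [0.977, 0.211, 0.0, 0.0]
ft_force: [0.3, 0.6, -2.8]
grip_width: 0.0448
grasp_force: 60.4
clock: 6.33
eef_pos: [0.6815, 0.0147, 0.1613]
tool_rot: [0.977, 0.211, 0.0, 0.0]
ft_force: [-1.2, -0.9, -1.6]
grip_width: 0.0445
grasp_force: 60.4
```

```bash
for k in 1; do python3 -m inch '[0,0,-1,0,0,0,20, 0,0,-1,0,0,0,20]'; python3 -m inch '[0,0,-1,0,0,0,20, 0,0,-1,0,0,0,20]'; done
```

```text
clock: 6.5
eef_pos: [0.6815, 0.0147, 0.1602]
tool_rot: [0.977, 0.211, -0.0, -0.0]
ft_force: [0.5, 0.4, -2.5]
grip_width: 0.0446
grasp_force: 60.4
clock: 6.67
eef_pos: [0.6814, 0.0146, 0.1591]
tool_rot: [0.977, 0.211, -0.0, -0.0]
ft_force: [-0.4, -0.3, -3.3]
grip_width: 0.0447
grasp_force: 60.4
```

```bash
python3 -m inch '[0,0,-0.7,0,0,0,20, 0,0,-0.7,0,0,0,20]'; python3 -m inch '[0,0,-0.7,0,0,0,20, 0,0,-0.7,0,0,0,20]'
```

```text
clock: 6.83
eef_pos: [0.6816, 0.0147, 0.159]
tool_rot: [0.977, 0.211, 0.0, 0.0]
ft_force: [-1.2, 0.7, 0.2]
grip_width: 0.0451
grasp_force: 60.7
clock: 7.0
eef_pos: [0.6817, 0.0148, 0.1589]
tool_rot: [0.977, 0.211, 0.001, 0.0]
ft_force: [-1.5, -0.2, 3.8]
grip_width: 0.0449
grasp_force: 60.9
```

Contact: the vertical force went from -3.3 to +3.8 N. I'm releasing.

```bash
python3 -m inch '[0,0,0,0,0,0,50, 0,0,0,0,0,0,55, 0,0,0,0,0,0,65, 0,0,0,0,0,0,80, 0,0,0,0,0,0,100, 0,0,0,0,0,0,100, 0,0,0,0,0,0,100, 0,0,0,0,0,0,100]'; python3 -m inch '[0,0,4,0,0,0,100, 0,0,15,0,0,0,100, 0,0,32,0,0,0,100, 0,0,52,0,0,0,100, 0,0,72,0,0,0,100, 0,0,92,0,0,0,100, 0,0,105,0,0,0,100, 0,0,105,0,0,0,100]';python3 -m inch '[-8,-8,0,0,0,0,100, -25,-25,0,0,0,0,100, -50,-50,0,0,0,0,100, -75,-75,0,0,0,0,100, -100,-100,0,0,0,0,100, -120,-120,0,0,0,0,100, -130,-130,0,0,0,0,100, -130,-130,0,0,0,0,100]'
python3 - <<'E'
from h import *
np.set_printoptions(precision=4,suppress=True)
a=bot.camera("top");b=bot.camera("side")
cv2.imwrite("pics/end.png",np.hstack([a[80:380,160:480],b[100:400,150:550]]))
for t in("bottle_mid","dropper_mid"):
    for c,z in(("top",.144 if t[0]=="b" else .051),("side",.144 if t[0]=="b" else .051)):
        for r in bot.spot_point(c,t):print(c,t,np.array(r["uv"]),atz(c,r["uv"],z))
E
```

```text
clock: 7.67
eef_pos: [0.6815, 0.0146, 0.1577]
tool_rot: [0.977, 0.211, -0.0, 0.0]
ft_force: [0.0, 0.4, -0.1]
grip_width: 0.0856
grasp_force: 0.0
clock: 8.33
eef_pos: [0.6832, 0.0147, 0.2685]
tool_rot: [0.977, 0.211, 0.004, 0.001]
ft_force: [-0.7, -0.4, 0.9]
grip_width: 0.0852
grasp_force: 0.0
clock: 9.0
eef_pos: [0.5494, -0.1173, 0.2633]
tool_rot: [0.978, 0.21, -0.0, 0.0]
ft_force: [-0.4, 0.2, -0.6]
grip_width: 0.0854
grasp_force: 0.0
top bottle_mid [306.5 164.7] [0.683 0.009 0.144]
side bottle_mid [365.6 224. ] [ 0.4766 -0.0636  0.144 ]
side bottle_mid [230.6 214.4] [0.6849 0.0078 0.144 ]
top dropper_mid [226.8 320.1] [0.4516 0.1483 0.051 ]
top dropper_mid [212.6 280.6] [0.5161 0.1706 0.051 ]
side dropper_mid [274.9 353.6] [0.521  0.1662 0.051 ]
side dropper_mid [323.7 359.2] [0.4531 0.145  0.051 ]
```

View pics/end.png

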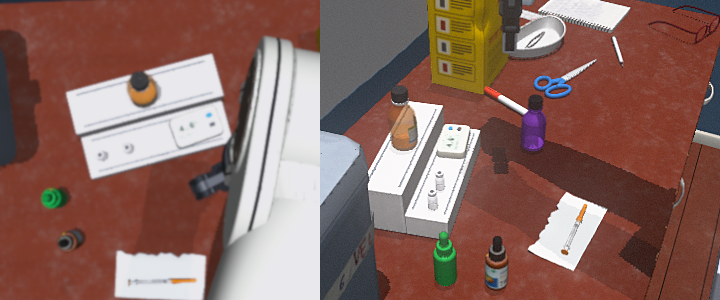

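The bottle stands upright and centred between the upper step's lines, at left crop (145,88). The dropper hasn't moved and the gripper is clear of everything.

```bash
python3 -c "
from workcell import bot
print(bot.job_done())"
```

```text
the job is handed in; nothing more can be done
None
```

The amber bottle now stands upright and released near the centre of the upper step, the dropper bottle is where it was, and the job is handed in (no verdict was returned).

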